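# Tip a transformer over a fence and lay it out for probing

### The arm

A 6-joint arm with a two-finger parallel gripper is mounted at the origin on a cart in front of the work surface, level with it; the furniture and walls round the work are solid. World frame = base frame: x ahead of the robot, y to its left, z up, the work surface at z = 0. Lengths are in m, angles in rad, forces in N, time in s.
With the tool pointing down it reaches from about 0.35 to 0.975 m from the base axis. Payload 4.9 kg.
Tool frame: the origin (TCP) lies at the very end of the fingers, on their centre line; the grasp point (between the pads) lies 19 mm behind it; x points along the fingers, y is the direction in which the jaws open and shut, and the axes are right-handed (so a half turn about x gives the same grasp; the last joint's range is limited). The gripper opens to 85 mm and grips with 20 to 120 N. Pads are 22 mm wide; open, the fingers measure 114 mm over their backs; the gripper's body (76 mm by 85 mm) begins 54 mm behind the grasp point. The pads swing forward as they close: fully open they stand 13 mm farther back than shut.
Start: joints at [1.108, 0.053, 1.613, -0, 1.476, -0.119], TCP at [0.211, 0.588, 0.231] pointing down, gripper open.
Joint ranges: [-3.01, 3.01], [-1.01, 2.22], [0.06, 2.58], [-1.02, 4.17], [0.09, 2.62], [-3.14, 3.14]. Speed limits (rad/s): [2.57, 2.57, 3.14, 3.14, 3.14, 3.14].

### API

Orientations are given as a rotation vector (axis times angle).
In Python, from station import ctrl, get_image, calibration, finish_job, search_frame, cut_out, mark_of gives the robot as it stands. The module is installed in compiled form; this text tells all that it offers.
- The arm moves only by the tool arm_command, never from a script. Its argument "plan" is a list that holds one entry, the list of rows, each a list of 7 numbers: the shift along the tool's x, y, z in m, then the turn, a rotation vector about the tool's x, y, z in degrees, then the finger opening in m, from 0 to 0.0854. A call has 1 to 20 rows; each row shifts and turns the pose as measured when the row begins, along the tool's axes as they then stand; what a row does not reach is not made up. A row lasts 1/12 s, in which the tool goes at most 41.7 mm and 7.16 degrees, less where a joint would pass 70% of its speed; a pose out of reach is approached as far as the arm can. A call with a gripper value outside its range is refused whole. The fingers move at their own pace and stop on an object; "squeeze" is the grip in N (left out, the last holds). Time passes only in rows, so rows that do not move let the fingers close. It gives the time, the measured TCP pose, the force and the opening at its end, in the units of the state.
- ctrl.get_obs(): the state, without advancing time (a new reading comes with each control period).
- get_image(name): name is "scene" or "top" or "wrist"; returns the picture (384x512x3 uint8, red, green, blue); there is no depth.
- calibration(name): a dict with "fx", "fy", "cx", "cy" (pixels), "k1" (the pictures are not rectified: a ray, as slopes to the right and down, at radius r is drawn at 1 + k1 r^2 times it, then the intrinsics apply), "cam_to_world" (4x4, takes a point from camera to world coordinates); the wrist camera has in their place "hand_eye" (4x4, takes a point from camera to tool coordinates, whose origin is the TCP and whose axes are the tool frame's). Camera axes: x right, y down, z forward; pixel columns grow to the right and rows downward; lengths in m; the calibration is good to about 2 mm. A picture is of the moment at which its call begins: read the wrist's pose just before it. calibration takes no time and is no camera call.
- finish_job(): hands the job in, once; it reports no verdict.
Trained networks look in the newest picture that a camera, given by its name, has taken for a name from the list of things; names that differ only in an ending like _2 or _b are one class to them, and where a whole thing is asked for, a point or a joint stands for the part that bears it (a point fixed in the world has none). Each returns a list of dicts, best first, with "conf" (0 to 1); they miss things now and then, are a little off and sometimes report something else, mostly with a low value. They report only what shows in the picture. A call takes as long as a camera call.
- search_frame(camera, thing): "at" ([x, y, z] in m, in the coordinates of the camera as it stood for that picture, good to about 4 mm: the middle of the surface that is visible of it).
- cut_out(camera, thing): "mask" (384x512 bool, what is visible of it).
- mark_of(camera, thing): "at" ([x, y, z] in m, in the coordinates of the camera as it stood for that picture, good to about 4 mm: a listed point, or the origin of a listed thing).
The state is a dict: "t": time; "q": joint angles; "dq": joint speeds; "effort": joint torques, N m; "tool_pos": TCP position; "tool_rot": TCP orientation; "contact_force": force on the tool from outside, world axes, zero at the start; "wrist_torque": the same for the moment, N m; "opening": finger opening in m.
Only numpy, scipy, OpenCV 4.12 (cv2) and the standard library are available. Lean on these libraries where they do the work, as an engineer would, in place of code of your own. Each camera call takes 0.05 s, during which the arm holds its last target. There are 200 camera calls.

### The job

Lay the blue transformer out for probing, tag strip upward. Take it and stand it upright on the desk right up against the steel fence of the tipping bed, mid-way along the fence, square to it and with its tag strip turned away from the bed, and let go; then push it from behind (the tag strip side) so that it tips over the fence and comes to lie by itself on the rubber pad. Finally take it again as it lies and set it down, without dropping it, in the middle of the white tile, still on its side with the tag strip up, and leave the multimeter, the solder spool and the blue screwdriver where they are.

Things in the scene. Friction and masses are not known exactly. Their poses are not given: they have to be found in the camera images.
- transformer_center (a point): Centre (half-way up) of a loose mains transformer, dark steel core with blue end covers, 50 mm deep (its x) by 52 wide (y) by 72 tall (z, foot to top), 0.35 to 0.8 kg; stands upright on the desk at first, tag strip on its -x side. The core, gripped across y, is 52 mm wide and reaches 13 mm either side of the centre along x; the covers beyond are 48 mm wide, flat outside.
- tag_strip (a point): Centre of the outer face of the tag strip: tan with five brass tags, 38 mm wide, 12 mm high, 3 mm proud of the transformer's -x side; 22 mm above the foot, 28 mm from the transformer's centre plane, same axes. The side above it, from 28 to 69 mm above the foot, is flat and free to be pushed.
- fence_edge (a point): Middle of the upper front edge of the tipping bed's steel fence, 7 mm above the desk, 90 mm long along y. x points from the fence over the pad, away from where the transformer is stood (its centre then at x = -25 mm). Pushed towards x high on its back with 2 to 6 N, it leans on this edge, overbalances at 45 to 55 degrees and drops on the pad: centre at x = +10 to +30 mm, 32 mm above the desk.
- tip_bed: The tipping bed, screwed to the desk: steel fence bar in front, black rubber pad 90 mm deep behind it and level with it, 7 mm high; 100 x 114 mm in all with the 3 mm high screw ears at both sides. Origin under its centre, 50 mm behind the fence's front face; x from fence to pad, y along the fence.
- tile_top (a point): Centre of the top face of a white square tile, 130 x 130 mm and 6 mm thick, fixed on the desk; x and y along its sides.
- meter: Black multimeter, 46 x 62 x 125 mm, loose, standing behind the work; origin at the centre of its underside. To be left alone.
- spool: Solder spool, 52 mm across and 35 mm high, loose, ahead of the left-hand work place; origin at the centre of its underside. To be left alone.
- driver: Blue screwdriver, 170 mm long, 20 mm thick, loose, lying at the right of the work; origin under its middle. To be left alone.

How it is judged:
By the outcome, as a careful person would: the job done as asked, in the order asked, and still so for the second after the job is handed in, with the robot touching nothing.
It also fails if it takes over 61 s, if anything falls off the work surface, if the arm or the gripper's body presses on something with over 40 N, if the wrist force passes 120 N, or if a joint passes its speed limit or range.

## Working session

There is one attempt and no reset: what is moved stays moved. The work goes in short steps, Python scripts to look and compute and a tool call to move; the robot and the scene stay as the last step left them, time stands still between calls to the robot, and variables do not carry over. Pictures are saved under pics/ and viewed, about 8 in all and at most 12, crops included, and the job is handed in when it is done.

Besides the shell and the picture viewer there is one more tool, called after "Request:" in YAML: its name, and indented under it one key for each argument. arm_command: Moves the arm, as the interface text tells. Its arguments: {"type":"object","properties":{"plan":{"type":"array","items":{"type":"array","items":{"type":"array","items":{"type":"number"}}}},"squeeze":{"type":"number"}},"required":["plan"]}

```bash
mkdir -p pics; ls; cat > h.py <<'E'
import numpy as np, cv2
from scipy.spatial.transform import Rotation as R
from station import *
def T(cam):
    c=calibration(cam)
    if cam!='wrist': return np.array(c['cam_to_world'])
    o=ctrl.get_obs(); M=np.eye(4); M[:3,:3]=R.from_rotvec(o['tool_rot']).as_matrix(); M[:3,3]=o['tool_pos']
    return M@np.array(c['hand_eye'])
def shot(cam,name=None):
    M=T(cam); im=get_image(cam)
    if name: cv2.imwrite(f'pics/{name}.png',im[:,:,::-1])
    return im,M
def marks(cam,M,things,f=mark_of):
    for t in things:
        for d in f(cam,t)[:2]:
            print(cam,t,round(d['conf'],2),np.round((M@np.r_[d['at'],1])[:3],4))
def ray(cam,M,u,v):
    c=calibration(cam); x=np.array([(u-c['cx'])/c['fx'],(v-c['cy'])/c['fy']]); s=x.copy()
    for _ in range(20): s=x/(1+c['k1']*(s@s))
    return M[:3,3], M[:3,:3]@np.r_[s,1]
def onz(cam,M,u,v,z):
    o,d=ray(cam,M,u,v); return o+d*(z-o[2])/d[2]
def proj(cam,M,P):
    c=calibration(cam); p=(np.linalg.inv(M)@np.r_[P,1])[:3]; s=p[:2]/p[2]; s=s*(1+c['k1']*(s@s))
    return np.array([s[0]*c['fx']+c['cx'],s[1]*c['fy']+c['cy']])
E
python3 - <<'E'
from h import *
o=ctrl.get_obs(); print(o)
L=['transformer_center','tag_strip','fence_edge','tip_bed','tile_top','meter','spool','driver']
a,M=shot('top'); marks('top',M,L)
b,M2=shot('scene'); marks('scene',M2,L)
cv2.imwrite('pics/a.png',a[:,:,::-1]);cv2.imwrite('pics/b.png',b[:,:,::-1])
print(M,M2,calibration('wrist'))
E
```

```text
pics
{'t': 0.0, 'q': array([ 1.10799507e+00,  5.33786033e-02,  1.61427332e+00,  1.57793184e-05,
        1.47602956e+00, -1.19024231e-01]), 'dq': array([-0.00030309, -0.0012016 ,  0.00036879, -0.00223166, -0.00117998,
        0.00052569]), 'effort': array([ 1.32276517e-03, -3.93674719e+01, -3.70180893e+01,  3.58152317e-05,
        6.83415463e-03,  2.20759091e-06]), 'tool_pos': array([0.21038348, 0.58786622, 0.23006191]), 'tool_rot': array([ 0.26821064,  1.55452525, -0.27135979]), 'contact_force': array([-1.26499226, -1.0060553 ,  0.75704699]), 'wrist_torque': array([-0.0167648 ,  0.01637573, -0.00941853]), 'opening': 0.08527227443201163}
top transformer_center 0.94 [0.409  0.1636 0.0373]
top tag_strip 0.58 [0.3957 0.1894 0.0217]
top fence_edge 0.96 [ 0.4568 -0.0571  0.0035]
top tip_bed 0.66 [ 0.4414 -0.102  -0.0018]
top tile_top 0.72 [ 0.407  -0.3451  0.0095]
top tile_top 0.25 [0.6572 0.1694 0.0022]
top meter 0.67 [0.6552 0.1681 0.0016]
top meter 0.5 [ 0.4578 -0.0567  0.0061]
top spool 0.79 [ 0.5957  0.1508 -0.0039]
top driver 0.81 [ 0.4453 -0.4781 -0.    ]
top driver 0.25 [ 0.4576 -0
[... 724 characters left out ...]
76396136e-02]
 [-5.91593944e-01 -6.20702646e-01  5.14533605e-01 -9.23037841e-01]
 [ 7.89096676e-04 -6.38637706e-01 -7.69507152e-01  1.20799145e+00]
 [ 0.00000000e+00  0.00000000e+00  0.00000000e+00  1.00000000e+00]] {'fx': 283.7884156169729, 'fy': 283.7884156169729, 'cx': 251.10657158311895, 'cy': 188.07093084234037, 'k1': -0.05961383089904369, 'hand_eye': array([[-1.22266269e-03, -2.83621291e-01,  9.58935591e-01,
        -1.44073274e-01],
       [ 9.99998631e-01,  7.22134074e-04,  1.48860218e-03,
        -6.84051744e-05],
       [-1.11467934e-03,  9.58936099e-01,  2.83620020e-01,
        -7.20080401e-02],
       [ 0.00000000e+00,  0.00000000e+00,  0.00000000e+00,
         1.00000000e+00]])}
```

```bash
python3 - <<'E'
import cv2,numpy as np
a=cv2.imread('pics/a.png');b=cv2.imread('pics/b.png')
cv2.imwrite('pics/a2.png',cv2.resize(a,(800,600),interpolation=cv2.INTER_CUBIC))
cv2.imwrite('pics/b2.png',cv2.resize(b,(800,600),interpolation=cv2.INTER_CUBIC))
E
```

```text
(no output)
```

View pics/a2.png

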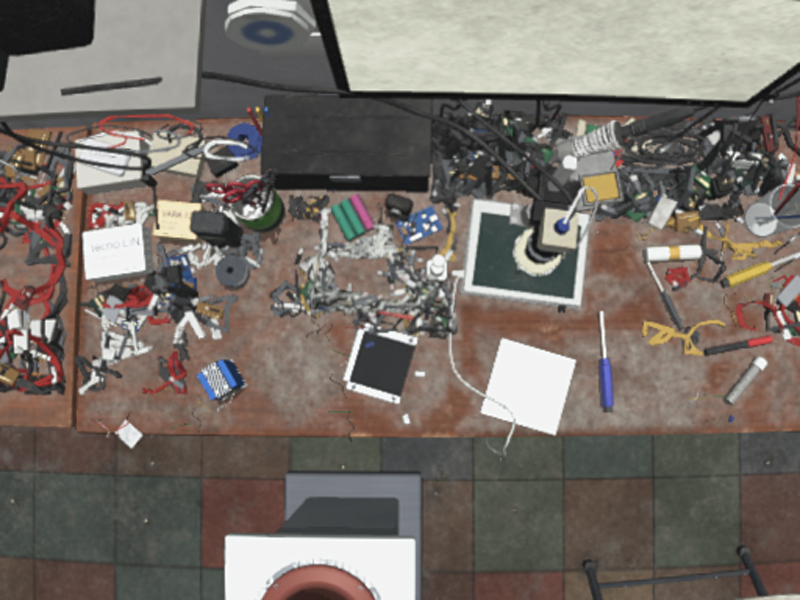

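View pics/b2.png

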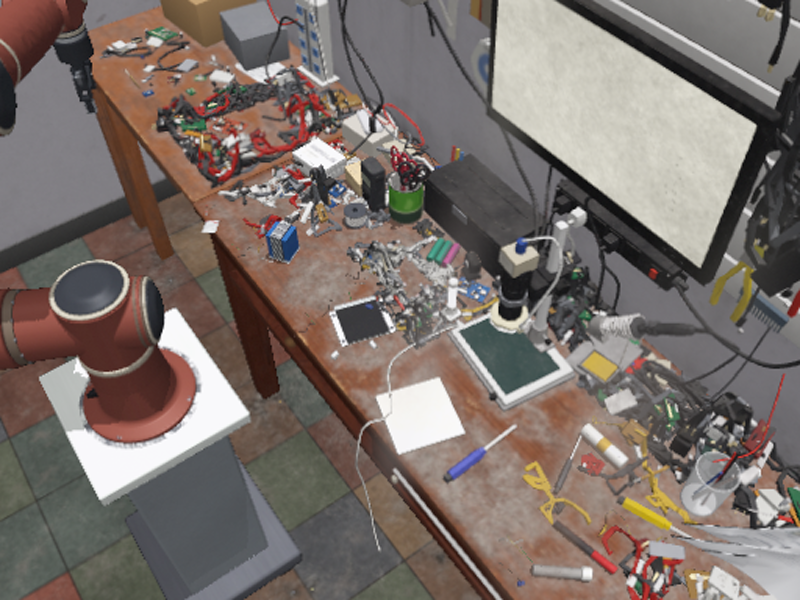

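```bash
cat >> h.py <<'E'
def down(yaw): # tool x down, tool z horizontal at angle yaw; y = z x x
    z=np.array([np.cos(yaw),np.sin(yaw),0]);x=np.array([0,0,-1.]);return np.c_[x,np.cross(z,x),z]
def pose():
    o=ctrl.get_obs(); return np.array(o['tool_pos']),R.from_rotvec(o['tool_rot']).as_matrix(),o
def yawnow():
    p,r,o=pose(); return np.degrees(np.arctan2(r[1,2],r[0,2]))
def go(P,yaw_deg):
    p,r,o=pose(); print('t',round(o['t'],2),'yaw',round(yawnow(),2),'tcp',p.round(4),'x',r[:,0].round(4),'F',np.round(o['contact_force'],1),'op',round(o['opening'],4),'q',np.round(o['q'],2))
    D=r.T@(np.array(P)-p); w=R.from_matrix(r.T@down(np.radians(yaw_deg))).as_rotvec(degrees=True)
    print(' shift mm',(D*1000).round(1),'turn',w.round(2),'minrows',np.ceil(max(np.linalg.norm(D)/.0417,np.linalg.norm(w)/7.16)))
E
python3 - <<'E'
from h import *
a,M=shot('top'); 
m=cut_out('top','transformer_center')[0]['mask']
print(m.sum()); 
for cam,t in(('top','tile_top'),('top','tip_bed')):
    for d in cut_out(cam,t)[:1]:
        c=max(cv2.findContours(d['mask'].astype(np.uint8),0,2)[0],key=cv2.contourArea)
        r=cv2.boxPoints(cv2.minAreaRect(c)); w=np.array([onz(cam,M,*q,.0065) for q in r]); print(t,d['conf'],w.mean(0).round(4))
        for i in range(4): e=w[(i+1)%4]-w[i]; print(np.linalg.norm(e).round(4),np.degrees(np.arctan2(e[1],e[0])).round(2), w[i].round(4))
go([.36,.15,.25],30)
p,r,o=pose();print(r)
E
```

```text
573
tile_top 0.72 [ 0.4027 -0.3476  0.0065]
0.1311 -16.53 [ 0.358  -0.266   0.0065]
0.1317 -106.11 [ 0.4837 -0.3033  0.0065]
0.1311 162.97 [ 0.4471 -0.4298  0.0065]
0.1305 73.86 [ 0.3217 -0.3914  0.0065]
tip_bed 0.86 [ 0.4436 -0.1003  0.0065]
0.1166 -17.56 [ 0.4035 -0.0344  0.0065]
0.1017 -107.91 [ 0.5147 -0.0696  0.0065]
0.1161 162.08 [ 0.4834 -0.1664  0.0065]
0.101 72.41 [ 0.3729 -0.1307  0.0065]
t 1.1 yaw -19.7 tcp [0.2107 0.5884 0.2313] x [-0.e+00  1.e-04 -1.e+00] F [ 0.7 -0.1 -0. ] op 0.0856 q [ 1.11  0.05  1.61  0.    1.48 -0.12]
 shift mm [ -18.7 -362.4  288.4] turn [-49.7   0.   -0. ] minrows 12.0
[[-3.09490628e-06  3.37052479e-01  9.41485861e-01]
 [ 5.00354859e-05  9.41485860e-01 -3.37052479e-01]
 [-9.99999999e-01  4.60645567e-05 -1.97783951e-05]]
```

```bash
python3 - <<'E'
from h import *
go([.395,.186,.2],-61)
E
```

```text
t 1.1 yaw -19.7 tcp [0.2107 0.5884 0.2313] x [-0.e+00  1.e-04 -1.e+00] F [ 0.7 -0.1 -0. ] op 0.0856 q [ 1.11  0.05  1.61  0.    1.48 -0.12]
 shift mm [  31.3 -316.7  309.2] turn [41.3 -0.  -0. ] minrows 11.0
```

Request:
arm_command:
  plan:
    - [[0.003, -0.0285, 0.028, 0, 0, 0, 0.085], [0.003, -0.0285, 0.028, 0, 0, 0, 0.085], [0.003, -0.0285, 0.028, 0, 0, 0, 0.085], [0.003, -0.0285, 0.028, 0, 0, 0, 0.085], [0.003, -0.0285, 0.028, 0, 0, 0, 0.085], [0.003, -0.0285, 0.028, 0, 0, 0, 0.085], [0.003, -0.0285, 0.028, 0, 0, 0, 0.085], [0.003, -0.0285, 0.028, 0, 0, 0, 0.085], [0.003, -0.0285, 0.028, 0, 0, 0, 0.085], [0.003, -0.0285, 0.028, 0, 0, 0, 0.085], [0.003, -0.0285, 0.028, 0, 0, 0, 0.085], [0, 0, 0, 6.9, 0, 0, 0.085], [0, 0, 0, 6.9, 0, 0, 0.085], [0, 0, 0, 6.9, 0, 0, 0.085], [0, 0, 0, 6.9, 0, 0, 0.085], [0, 0, 0, 6.9, 0, 0, 0.085], [0, 0, 0, 6.9, 0, 0, 0.085], [0, 0, 0, 0, 0, 0, 0.085]]

```text
t: 2.6
tool_pos: [0.404, 0.1705, 0.1976]
tool_rot: [0.847, 1.395, -0.836]
contact_force: [-0.4, 0.5, -0.2]
opening: 0.085
```

```bash
python3 - <<'E'
from h import *
go([.395,.186,.2],-61)
a,M=shot('wrist','w1'); marks('wrist',M,['transformer_center','tag_strip'])
m=cut_out('wrist','transformer_center')[0]['mask'];np.save('m.npy',m)
E
```

```text
t 2.6 yaw -62.01 tcp [0.404  0.1705 0.1976] x [ 0.0088  0.003  -1.    ] F [-0.4  0.5 -0.2] op 0.085 q [ 0.23 -0.41  2.07  0.    1.47 -0.26]
 shift mm [ -2.5  -0.7 -18. ] turn [-1.01  0.09 -0.53] minrows 1.0
wrist tag_strip 0.87 [0.4009 0.1837 0.0211]
```

View pics/w1.png

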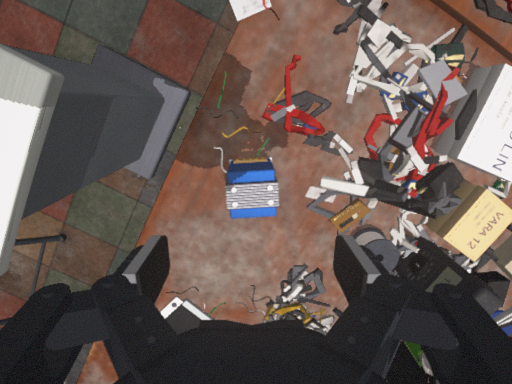

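```bash
cat >> h.py <<'E'
from scipy.optimize import minimize
# transformer pieces (x,y,z ranges, foot z=0)
PC=[((-.013,.013),(-.026,.026),(0,.072)),((-.025,.025),(-.024,.024),(0,.072)),((-.028,-.025),(-.019,.019),(.016,.028))]
def sil(cam,M,p,lying=False,z0=0.,pieces=PC):
    m=np.zeros((384*4,512*4),np.uint8); c,s=np.cos(p[2]),np.sin(p[2])
    for X,Y,Z in pieces:
        q=[]
        for x in X:
            for y in Y:
                for z in Z:
                    a,b,h=(z-.036,y,.025-x) if lying else (x,y,z)
                    q.append(proj(cam,M,[p[0]+c*a-s*b,p[1]+s*a+c*b,z0+h]))
        cv2.fillConvexPoly(m,cv2.convexHull(np.round((np.array(q)+.5)*4).astype(np.int32)),1)
    return m.astype(bool)
def fit(cam,M,mask,p0,lying=False,z0=0.,pieces=PC):
    big=np.kron(mask,np.ones((4,4),bool))
    def f(p):
        s=sil(cam,M,p,lying,z0,pieces); return 1-(s&big).sum()/(s|big).sum()
    best=min((minimize(f,np.array(p0)+[0,0,d],method='Nelder-Mead',options=dict(initial_simplex=np.array(p0)+[0,0,d]+np.array([[0,0,0],[.01,0,0],[0,.01,0],[0,0,.15]]),xatol=1e-4,fatol=1e-4)) for d in(-.15,.1)),key=lambda r:r.fun)
    return best.x,1-best.fun
E
python3 - <<'E'
from h import *
M=T('wrist'); m=np.load('m.npy'); print(m.sum(), np.argwhere(m).min(0),np.argwhere(m).max(0))
p,i=fit('wrist',M,m,[.41,.158,np.radians(-62)]); print(p,np.degrees(p[2]),i)
a=cv2.imread('pics/w1.png'); big=cv2.resize(a[130:250,190:320],None,fx=4,fy=4,interpolation=2)
e=cv2.Canny(sil('wrist',M,p).astype(np.uint8)*255,50,100)[520:1000,760:1280]; big[e>0]=(0,255,255)
mm=cv2.Canny(np.kron(m,np.ones((4,4))).astype(np.uint8)*255,50,100)[520:1000,760:1280]; big[mm>0]=(0,0,255)
cv2.imwrite('pics/f1.png',big)
E
```

```text
3012 [157 225] [219 279]Traceback (most recent call last):
  File "<stdin>", line 3, in <module>
  File "h.py", line 54, in fit
    best=min((minimize(f,np.array(p0)+[0,0,d],method='Nelder-Mead',options=dict(initial_simplex=np.array(p0)+[0,0,d]+np.array([[0,0,0],[.01,0,0],[0,.01,0],[0,0,.15]]),xatol=1e-4,fatol=1e-4)) for d in(-.15,.1)),key=lambda r:r.fun)
  File "h.py", line 54, in <genexpr>
    best=min((minimize(f,np.array(p0)+[0,0,d],method='Nelder-Mead',options=dict(initial_simplex=np.array(p0)+[0,0,d]+np.array([[0,0,0],[.01,0,0],[0,.01,0],[0,0,.15]]),xatol=1e-4,fatol=1e-4)) for d in(-.15,.1)),key=lambda r:r.fun)
              ~~~~~~~~^^^^^^^^^^^^^^^^^^^^^^^^^^^^^^^^^^^^^^^^^^^^^^^^^^^^^^^^^^^^^^^^^^^^^^^^^^^^^^^^^^^^^^^^^^^^^^^^^^^^^^^^^^^^^^^^^^^^^^^^^^^^^^^^^^^^^^^^^^^^^^^^^^^^^^^^^^^^^^^^^^^^^^^^
    res = _minimize_neldermead(fun, x0, args, callback, bounds=bounds,
                               **options)
    fsim[j] = func(sim[j])
              ~~~~^^^^^^^^
    fx = function(np.copy(x), *(wrapper_args + args))
  File "h.py", line 53, in f
    s=sil(cam,M,p,lying,z0,pieces); return 1-(s&big).sum()/(s|big).sum()
  File "h.py", line 47, in sil
    q.append(proj(cam,M,[p[0]+c*a-s*b,p[1]+s*a+c*b,z0+h]))
             ~~~~^^^^^^^^^^^^^^^^^^^^^^^^^^^^^^^^^^^^^^^^
  File "h.py", line 24, in proj
    c=calibration(cam); p=(np.linalg.inv(M)@np.r_[P,1])[:3]; s=p[:2]/p[2]; s=s*(1+c['k1']*(s@s))
ValueError: time passes only in moves, steps and waits
```

```bash
sed -i 's/^from station import \*/from station import *\nimport functools\ncalibration=functools.cache(calibration)/' h.py
cat > f1.py <<'E'
from h import *
M=T('wrist'); m=np.load('m.npy')
p,i=fit('wrist',M,m,[.41,.158,np.radians(-62)]); print(p,np.degrees(p[2]),i)
a=cv2.imread('pics/w1.png'); big=cv2.resize(a[130:250,190:320],None,fx=4,fy=4,interpolation=2)
e=cv2.Canny(sil('wrist',M,p).astype(np.uint8)*255,50,100)[520:1000,760:1280]; big[e>0]=(0,255,255)
mm=cv2.Canny(np.kron(m,np.ones((4,4))).astype(np.uint8)*255,50,100)[520:1000,760:1280]; big[mm>0]=(0,0,255)
cv2.imwrite('pics/f1.png',big)
E
python3 f1.py
```

```text
[ 0.41302028  0.15891523 -1.01938064] -58.40620852231667 0.9652448335539041
```

View pics/f1.png

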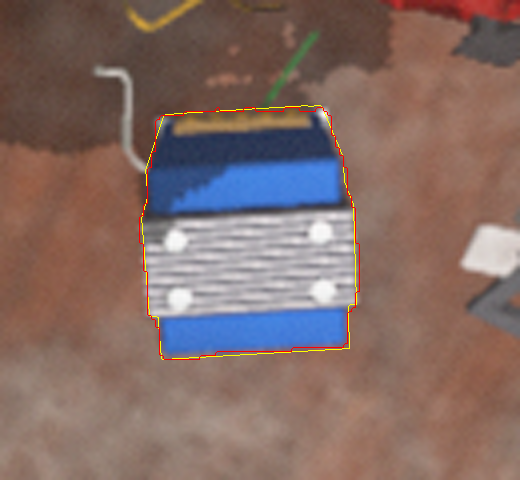

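```bash
python3 - <<'E'
from h import *
go([.413,.159,.1],-58.4)
E
```

```text
t 2.8 yaw -61.73 tcp [0.4039 0.1706 0.1975] x [ 0.0086  0.0029 -1.    ] F [0.2 0.8 0.8] op 0.085 q [ 0.23 -0.41  2.07  0.    1.47 -0.26]
 shift mm [97.5  1.6 14.4] turn [-3.33  0.1  -0.51] minrows 3.0
```

Request:
arm_command:
  plan:
    - [[0, 0.0016, 0.0152, -3.3, 0.1, -0.5, 0.085], [0, 0, 0, 0, 0, 0, 0.085], [0.03, 0, 0, 0, 0, 0, 0.085], [0.03, 0, 0, 0, 0, 0, 0.085], [0.03, 0, 0, 0, 0, 0, 0.085], [0, 0, 0, 0, 0, 0, 0.085]]

```text
t: 3.3
tool_pos: [0.4151, 0.1596, 0.1086]
tool_rot: [0.793, 1.417, -0.782]
contact_force: [-1.5, -0.6, -1.0]
opening: 0.0849
```

```bash
python3 - <<'E'
from h import *
go([.413,.159,.022],-58.4)
E
```

```text
t 3.3 yaw -57.97 tcp [0.4151 0.1596 0.1086] x [ 0.0085  0.0032 -1.    ] F [-1.5 -0.6 -1. ] op 0.0849 q [ 0.2  -0.3   2.14  0.    1.29 -0.36]
 shift mm [86.6 -2.9 -0.8] turn [ 0.43  0.1  -0.51] minrows 3.0
```

Request:
arm_command:
  plan:
    - [[0.029, -0.002, -0.0006, -0.4, 0.1, -0.6, 0.085], [0.029, 0, 0, 0, 0, -0.3, 0.085], [0.029, 0, 0, 0, 0, 0, 0.085], [0, 0, 0, 0, 0, 0, 0.085], [0, 0, 0, 0, 0, 0, 0.085]]

```text
t: 3.72
tool_pos: [0.4164, 0.1612, 0.0253]
tool_rot: [0.78, 1.425, -0.783]
contact_force: [-0.2, 0.1, 1.0]
opening: 0.0851
```

```bash
python3 - <<'E'
from h import *
go([.413,.159,.022],-58.4)
E
```

```text
t 3.72 yaw -57.46 tcp [0.4164 0.1612 0.0253] x [-4.0e-04 -1.7e-03 -1.0e+00] F [-0.2  0.1  1. ] op 0.0851 q [ 0.2  -0.15  2.18 -0.    1.12 -0.36]
 shift mm [ 3.3 -4.1  0. ] turn [0.94 0.07 0.07] minrows 1.0
```

Request:
arm_command:
  plan:
    - [[0.0033, -0.0045, 0, 1.0, 0, 0, 0.085], [0, 0, 0, 0, 0, 0, 0.085], [0, 0, 0, 0, 0, 0, 0.04], [0, 0, 0, 0, 0, 0, 0.04], [0, 0, 0, 0, 0, 0, 0.04], [0, 0, 0, 0, 0, 0, 0.04], [0, 0, 0, 0, 0, 0, 0.04], [0, 0, 0, 0, 0, 0, 0.04], [0, 0, 0, 0, 0, 0, 0.04]]
  squeeze: 50

```text
t: 4.47
tool_pos: [0.4165, 0.1596, 0.0306]
tool_rot: [0.799, 1.411, -0.791]
contact_force: [-0.3, -0.2, -2.8]
opening: 0.0511
```

```bash
python3 - <<'E'
from h import *
go([.413,.159,.12],-58.4)
E
```

```text
t 4.47 yaw -58.52 tcp [0.4165 0.1596 0.0306] x [ 9.8e-03 -2.0e-04 -1.0e+00] F [-0.3 -0.2 -2.8] op 0.0511 q [ 0.2  -0.17  2.19 -0.    1.12 -0.35]
 shift mm [-89.4  -2.6  -0.9] turn [-0.12  0.3  -0.48] minrows 3.0
```

Request:
arm_command:
  plan:
    - [[-0.035, 0, 0, 0, 0, 0, 0.04], [-0.035, 0, 0, 0, 0, 0, 0.04], [-0.035, 0, 0, 0, 0, -0.5, 0.04], [0, 0, 0, 0, 0, 0, 0.04]]

```text
t: 4.8
tool_pos: [0.4088, 0.1584, 0.1305]
tool_rot: [0.785, 1.431, -0.809]
contact_force: [4.1, 1.2, -5.2]
opening: 0.0515
```

```bash
python3 - <<'E'
from h import *
go([.48,.045,.13],-107.7)
E
```

```text
t 4.8 yaw -58.54 tcp [0.4088 0.1584 0.1305] x [-0.0165 -0.0079 -0.9998] F [ 4.1  1.2 -5.2] op 0.0515 q [ 0.2  -0.32  2.12 -0.    1.36 -0.35]
 shift mm [  0.2   1.5 133.9] turn [49.16  0.35  1.02] minrows 7.0
```

Request:
arm_command:
  plan:
    - [[0, 0.0, 0.03, 0, 0, 0.5, 0.04], [0, 0, 0.034, 0, 0, 0.5, 0.04], [0, 0, 0.034, 0, 0, 0, 0.04], [0, 0, 0.034, 0, 0, 0, 0.04], [0, 0, 0, 7, 0, 0, 0.04], [0, 0, 0, 7, 0, 0, 0.04], [0, 0, 0, 7, 0, 0, 0.04], [0, 0, 0, 7, 0, 0, 0.04], [0, 0, 0, 7, 0, 0, 0.04], [0, 0, 0, 7, 0, 0, 0.04], [0, 0, 0, 7, 0, 0, 0.04], [0, 0, 0, 0, 0, 0, 0.04], [0, 0, 0, 0, 0, 0, 0.04]]

```text
t: 5.88
tool_pos: [0.4629, 0.0414, 0.1003]
tool_rot: [1.419, 1.073, -1.472]
contact_force: [0.4, 0.5, -7.4]
opening: 0.0512
```

```bash
python3 - <<'E'
from h import *
go([.48,.045,.13],-107.7)
a,M=shot('wrist','w2'); marks('wrist',M,['fence_edge','tip_bed','tag_strip','transformer_center'])
for n in('tip_bed','transformer_center'):
    for d in cut_out('wrist',n)[:1]: np.save(n+'.npy',d['mask']); print(n,d['conf'],d['mask'].sum(),np.argwhere(d['mask']).min(0),np.argwhere(d['mask']).max(0))
s,M2=shot('scene','s2'); marks('scene',M2,['fence_edge','tip_bed'])
E
```

```text
t 5.88 yaw -108.15 tcp [0.4629 0.0414 0.1003] x [-0.0411  0.0067 -0.9991] F [ 0.4  0.5 -7.4] op 0.0512 q [-0.07 -0.19  2.07  0.    1.3   0.24]
 shift mm [-30.4  13.9  -8.6] turn [-0.46  0.36  2.36] minrows 1.0
wrist tag_strip 0.67 [0.4716 0.0728 0.0898]
tip_bed 0.39 29 [313 304] [322 307]
transformer_center 0.62 15419 [183 188] [324 314]
scene fence_edge 0.9 [ 0.4576 -0.0506  0.0078]
scene tip_bed 0.94 [ 0.4436 -0.1009  0.0028]
```

View pics/w2.png

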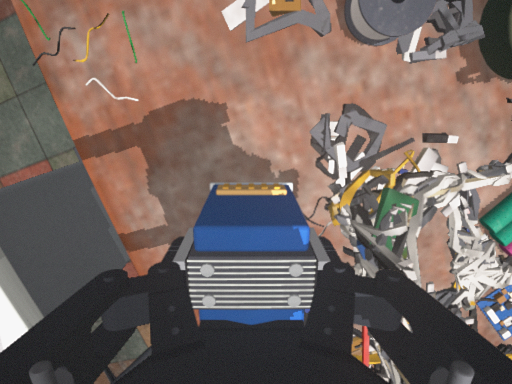

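```bash
cat > loc.py <<'E'
from h import *
from scipy.optimize import least_squares
c=calibration('wrist'); H=np.array(c['hand_eye'])
L=np.eye(4); L[:3,:3]=np.array([[0,0,1],[0,1,0],[-1,0,0]])  # tool->local (X=tz,Y=ty,Z=-tx)
M=L@H
pts=[((-.025,-.024,.072),(195,226)),((-.025,.024,.072),(306,226)),((-.013,-.026,.072),(189,250)),((-.013,.026,.072),(313,250)),((.013,.026,.072),(313,307)),((.013,-.026,.072),(189,307)),((-.028,-.019,.028),(215,190)),((-.028,.019,.028),(288,190))]
def res(p):
    r=R.from_rotvec(p[3:]).as_matrix()
    return np.concatenate([proj('wrist',M,r@(np.array(a)-[0,0,.036])+p[:3])-np.array(b) for a,b in pts])
s=least_squares(res,[0,0,0.005,0,0,0],loss='soft_l1'); print(s.x[:3].round(4),np.degrees(s.x[3:]).round(2)); print(s.fun.round(1))
E
python3 loc.py
python3 - <<'E'
import cv2
a=cv2.imread('pics/w2.png');cv2.imwrite('pics/w2c.png',cv2.resize(a[170:330,160:340],None,fx=3.7,fy=3.7,interpolation=2))
E
```

```text
[0.0007 0.0003 0.0046] [ 0.4  -2.36  0.26]
[-4.  -0.8  4.7 -0.9 -1.1  2.4  1.   2.4 -2.4 -0.7  2.8 -0.9  1.7  0.5
 -1.9  0.4]
```

View pics/w2c.png

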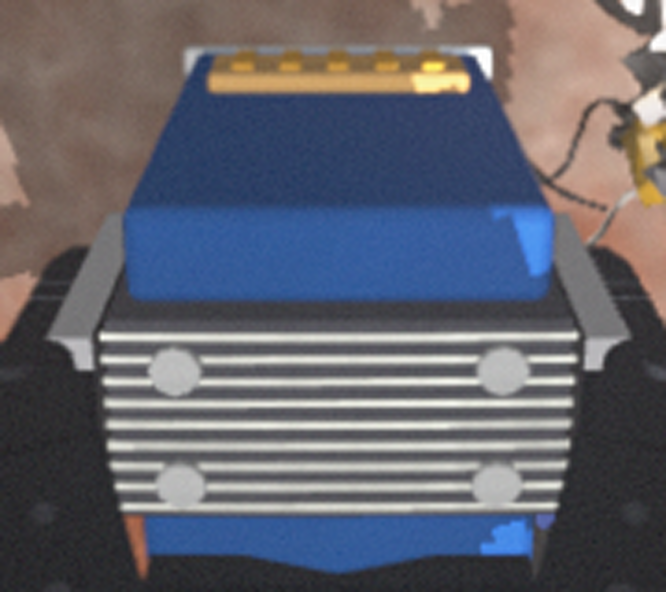

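```bash
sed -i 's/^pts=.*/pts=[((-.025,-.024,.069),(194.3,226)),((-.025,.024,.069),(309.5,226)),((-.013,-.026,.072),(187,259.7)),((-.013,.026,.072),(316,259.7)),((.013,.026,.072),(311.4,308.6)),((.013,-.026,.072),(193,308.6)),((-.028,-.019,.028),(216.2,189.5)),((-.028,.019,.028),(287,189.5)),((-.025,-.019,.028),(217,195.1)),((-.025,.019,.028),(287,195.1))]/' loc.py; python3 loc.py
```

```text
[0.     0.0006 0.0054] [0.27 0.73 0.34]
[-1.9  1.2  1.4  0.9  1.2 -2.6 -0.6 -2.8 -0.1  0.2 -0.2  0.3  0.4  0.3
  0.1  0.  -0.2 -0.1 -0.1 -0.3]
```

```bash
python3 - <<'E'
from h import *
go([.404,-.21,.25],-107.7)
s,M2=shot('scene'); 
P=[((-.05,.05),(-.045,.045),(0,.007)),((-.05,.05),(-.057,.057),(0,.003))]
m=cut_out('scene','tip_bed')[0]['mask']; p,i=fit('scene',M2,m,[.443,-.101,np.radians(-107.7)],pieces=P); print(p,np.degrees(p[2]),i)
E
```

```text
t 6.38 yaw -108.29 tcp [0.4647 0.0412 0.1028] x [-0.0368  0.0063 -0.9993] F [-0.2 -0.8 -7.6] op 0.0515 q [-0.07 -0.19  2.07  0.    1.3   0.24]
 shift mm [-146.4   15.8  258.4] turn [-0.59  0.31  2.12] minrows 8.0
[ 0.44200911 -0.10104933 -1.81962998] -104.25711805784644 0.85514425329674
```

Move over beyond the bed (rise first), to look back at it with the wrist camera.

Request:
arm_command:
  plan:
    - [[-0.04, 0, 0, 0, 0, 0.7, 0.04], [-0.04, 0, 0, 0, 0, 0.7, 0.04], [-0.03, 0.002, 0.025, 0, 0, 0.5, 0.04], [-0.02, 0.002, 0.034, -0.6, 0, 0.3, 0.04], [-0.02, 0.002, 0.034, 0, 0, 0, 0.04], [-0.01, 0.002, 0.036, 0, 0, 0, 0.04], [0, 0.003, 0.037, 0, 0, 0, 0.04], [0, 0.003, 0.037, 0, 0, 0, 0.04], [0, 0.003, 0.035, 0, 0, 0, 0.04], [0, 0, 0.025, 0, 0, 0, 0.04], [0, 0, 0, 0, 0, 0, 0.04], [0, 0, 0, 0, 0, 0, 0.04]]

```text
t: 7.48
tool_pos: [0.399, -0.2257, 0.2732]
tool_rot: [1.419, 1.039, -1.431]
contact_force: [0.9, -0.4, -7.4]
opening: 0.0512
```

```bash
python3 - <<'E'
from h import *
go([.404,-.21,.25],-107.7)
a,M=shot('wrist','w3'); marks('wrist',M,['fence_edge','tip_bed','tile_top'])
P=[((-.05,.05),(-.045,.045),(0,.007)),((-.05,.05),(-.057,.057),(0,.003))]
d=cut_out('wrist','tip_bed')
if d:
    m=d[0]['mask']; p,i=fit('wrist',M,m,[.443,-.101,np.radians(-107.7)],pieces=P); print(p,np.degrees(p[2]),i, m.sum(),np.argwhere(m).min(0),np.argwhere(m).max(0))
np.save('M3.npy',M)
E
```

```text
t 7.48 yaw -107.27 tcp [ 0.399  -0.2257  0.2732] x [ 0.001  -0.0136 -0.9999] F [ 0.9 -0.4 -7.4] op 0.0512 q [-0.67 -0.39  1.93 -0.01  1.59 -0.37]
 shift mm [ 23.    0.  -16.8] turn [ 0.43  0.73 -0.29] minrows 1.0
wrist fence_edge 0.64 [ 0.4543 -0.0563  0.0097]
wrist tip_bed 0.84 [ 0.4425 -0.0957  0.0026]
[ 0.44236761 -0.10035849 -1.85181636] -106.10126207236273 0.9375755506546954 6375 [ 15 210] [ 95 296]
```

View pics/w3.png

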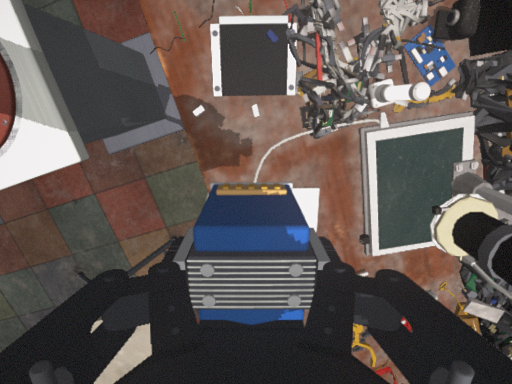

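```bash
cat > bed.py <<'E'
from h import *
M=np.load('M3.npy'); a=cv2.imread('pics/w3.png'); g=a.max(2); sub=np.zeros(g.shape,np.uint8); sub[8:102,206:302]=(g[8:102,206:302]<70)
n,l,st,_=cv2.connectedComponentsWithStats(sub); k=1+np.argmax(st[1:,4])
o=cv2.morphologyEx((l==k).astype(np.uint8),cv2.MORPH_OPEN,np.ones((9,9)))
c=cv2.convexHull(np.argwhere(o)[:,::-1].astype(np.int32)); m=np.zeros_like(g); cv2.fillConvexPoly(m,c,1)
P=[((-.04,.05),(-.045,.045),(.0065,.007))]
p,i=fit('wrist',M,m.astype(bool),[.443,-.101,np.radians(-107.7)],pieces=P)
print(p,np.degrees(p[2]),i,'fence',p[:2]-.05*np.array([np.cos(p[2]),np.sin(p[2])]))
big=cv2.resize(a[0:120,190:320],None,fx=4,fy=4,interpolation=2)
for Q,col in((P,(0,255,255)),([((-.05,.05),(-.045,.045),(0,.007))],(0,0,255))):
    e=cv2.Canny(sil('wrist',M,p,pieces=Q).astype(np.uint8)*255,50,100)[0:480,760:1280]; big[e>0]=col
cv2.imwrite('pics/bed.png',big)
E
python3 bed.py
```

```text
[ 0.44234791 -0.10090185 -1.86390515] -106.79389854771084 0.8868865480019271 fence [ 0.4567944  -0.05303434]
```

View pics/bed.png

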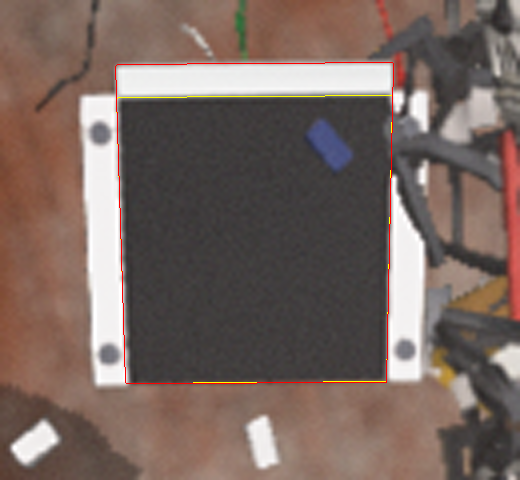

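```bash
python3 - <<'E'
from h import *
go([.469,-.013,.12],-107.1)
E
```

```text
t 7.73 yaw -107.02 tcp [ 0.3998 -0.2238  0.273 ] x [ 0.001  -0.0137 -0.9999] F [ 0.5  0.1 -7.5] op 0.0513 q [-0.67 -0.39  1.94 -0.01  1.59 -0.37]
 shift mm [ 150.2    3.7 -223.7] turn [ 0.09  0.73 -0.28] minrows 7.0
```

Request:
arm_command:
  plan:
    - [[0.005, 0, -0.038, 0, 0.35, -0.2, 0.04], [0.005, 0.001, -0.038, 0, 0.35, -0.1, 0.04], [0.005, 0.001, -0.038, 0, 0, 0, 0.04], [0.01, 0.001, -0.037, 0, 0, 0, 0.04], [0.015, 0.001, -0.035, 0, 0, 0, 0.04], [0.025, 0, -0.022, 0, 0, 0, 0.04], [0.03, 0, -0.01, 0, 0, 0, 0.04], [0.025, 0, 0, 0, 0, 0, 0.04], [0, 0, 0, 0, 0, 0, 0.04]]

```text
t: 8.48
tool_pos: [0.4726, 0.0001, 0.1515]
tool_rot: [1.42, 1.052, -1.408]
contact_force: [-1.5, -0.5, -9.4]
opening: 0.0516
```

```bash
python3 - <<'E'
from h import *
go([.468,-.0158,.045],-107.1)
E
```

```text
t 8.48 yaw -106.31 tcp [4.726e-01 1.000e-04 1.515e-01] x [ 0.0103 -0.0028 -0.9999] F [-1.5 -0.5 -9.4] op 0.0516 q [-0.16 -0.27  2.05 -0.    1.35  0.13]
 shift mm [106.4  -1.1  16.5] turn [ 0.79 -0.02 -0.61] minrows 3.0
```

Request:
arm_command:
  plan:
    - [[0.03, -0.001, 0.006, 0.4, 0, -0.6, 0.04], [0.035, 0, 0.005, 0.4, 0, 0, 0.04], [0.025, 0, 0.005, 0, 0, 0, 0.04], [0.005, 0, 0, 0, 0, 0, 0.04], [0, 0, 0, 0, 0, 0, 0.04]]

```text
t: 8.9
tool_pos: [0.4715, -0.0123, 0.0603]
tool_rot: [1.425, 1.052, -1.414]
contact_force: [0.1, -0.4, -6.2]
opening: 0.0518
```

```bash
python3 - <<'E'
from h import *
go([.4664,-.021,.034],-107.1)
E
```

```text
t 8.9 yaw -106.69 tcp [ 0.4715 -0.0123  0.0603] x [ 7.8e-03 -3.0e-04 -1.0e+00] F [ 0.1 -0.4 -6.2] op 0.0518 q [-0.18 -0.15  2.11  0.    1.17  0.11]
 shift mm [26.3 -2.5  9.9] turn [ 0.41 -0.11 -0.43] minrows 1.0
```

Request:
arm_command:
  plan:
    - [[0.01, -0.0025, 0.003, 0.4, -0.1, -0.6, 0.04], [0.008, 0, 0, 0, 0, 0, 0.04], [0.006, 0, 0, 0, 0, 0, 0.04], [0, 0, 0, 0, 0, 0, 0.04]]

```text
t: 9.23
tool_pos: [0.4735, -0.015, 0.0417]
tool_rot: [1.429, 1.048, -1.419]
contact_force: [-0.7, -0.1, -7.9]
opening: 0.0515
```

```bash
python3 - <<'E'
from h import *
go([.4640,-.0291,.033],-107.1)
E
```

```text
t 9.23 yaw -107.09 tcp [ 0.4735 -0.015   0.0417] x [ 7.4e-03 -6.0e-04 -1.0e+00] F [-0.7 -0.1 -7.9] op 0.0515 q [-0.19 -0.12  2.11  0.    1.14  0.11]
 shift mm [ 8.6 -5.  16.3] turn [ 0.01 -0.09 -0.42] minrows 1.0
```

Request:
arm_command:
  plan:
    - [[0.004, -0.003, 0.003, 0, -0.1, -0.4, 0.04], [0.003, -0.003, 0.003, 0, 0, -0.2, 0.04], [0, 0, 0, 0, 0, 0, 0.04]]

```text
t: 9.48
tool_pos: [0.4675, -0.0195, 0.0364]
tool_rot: [1.425, 1.053, -1.425]
contact_force: [-0.5, 0.0, -9.0]
opening: 0.0513
```

```bash
python3 - <<'E'
from h import *
go([.4640,-.0291,.033],-107.1)
E
```

```text
t 9.48 yaw -107.06 tcp [ 0.4675 -0.0195  0.0364] x [ 0. -0. -1.] F [-0.5  0.  -9. ] op 0.0513 q [-0.2  -0.12  2.13  0.    1.13  0.1 ]
 shift mm [ 3.4 -0.6 10.2] turn [ 0.04 -0.   -0.  ] minrows 1.0
```

Request:
arm_command:
  plan:
    - [[0.0025, -0.0003, 0.003, 0, 0, 0, 0.04], [0.001, -0.0003, 0.003, 0, 0, 0, 0.04], [0, 0, 0.0015, 0, 0, 0, 0.04], [0, 0, 0, 0, 0, 0, 0.04]]

```text
t: 9.82
tool_pos: [0.4647, -0.0276, 0.0332]
tool_rot: [1.426, 1.052, -1.424]
contact_force: [-0.1, -0.4, -7.4]
opening: 0.0514
```

```bash
python3 - <<'E'
from h import *
go([.4640,-.0291,.032],-107.1)
E
```

```text
t 9.82 yaw -107.08 tcp [ 0.4647 -0.0276  0.0332] x [ 1.4e-03 -3.0e-04 -1.0e+00] F [-0.1 -0.4 -7.4] op 0.0514 q [-0.22 -0.12  2.13 -0.    1.12  0.08]
 shift mm [ 1.2 -0.3  1.7] turn [ 0.02 -0.   -0.08] minrows 1.0
```

Foot about 2.5 mm above the desk, 1.7 mm short of the fence; creep until contact.

Request:
arm_command:
  plan:
    - [[0, 0, 0.0012, 0, 0, 0, 0.04], [0, 0, 0.0012, 0, 0, 0, 0.04], [0, 0, 0.0005, 0, 0, 0, 0.04]]

```text
t: 10.07
tool_pos: [0.4645, -0.0285, 0.0334]
tool_rot: [1.432, 1.055, -1.421]
contact_force: [1.4, 1.7, -8.5]
opening: 0.0517
```

```bash
python3 - <<'E'
from h import *
go([.4640,-.0291,.032],-107.1)
E
```

```text
t 10.07 yaw -107.16 tcp [ 0.4645 -0.0285  0.0334] x [ 0.0035  0.0056 -1.    ] F [ 1.4  1.7 -8.5] op 0.0517 q [-0.23 -0.12  2.14  0.01  1.12  0.07]
 shift mm [ 1.4 -0.3  0.8] turn [-0.06 -0.37 -0.1 ] minrows 1.0
```

Request:
arm_command:
  plan:
    - [[0.001, 0, 0.0, 0, -0.3, 0, 0.04], [0.001, 0, 0, 0, 0, 0, 0.04], [0.001, 0, 0, 0, 0, 0, 0.04], [0, 0, 0, 0, 0, 0, 0.04]]

```text
t: 10.4
tool_pos: [0.4651, -0.0284, 0.0312]
tool_rot: [1.427, 1.051, -1.424]
contact_force: [-0.8, 2.6, -5.9]
opening: 0.0517
```

```bash
python3 - <<'E'
from h import *
go([.4640,-.0291,.031],-107.1)
E
```

```text
t 10.4 yaw -107.12 tcp [ 0.4651 -0.0284  0.0312] x [ 2.7e-03 -2.0e-04 -1.0e+00] F [-0.8  2.6 -5.9] op 0.0517 q [-0.22 -0.11  2.13  0.    1.12  0.08]
 shift mm [ 0.1 -0.9  1. ] turn [-0.02 -0.03 -0.15] minrows 1.0
```

Request:
arm_command:
  plan:
    - [[0.0012, -0.0006, 0.0008, 0, 0, 0, 0.04], [0.0005, 0, 0.0003, 0, 0, 0, 0.04], [0, 0, 0, 0, 0, 0, 0.06], [0, 0, 0, 0, 0, 0, 0.085], [0, 0, 0, 0, 0, 0, 0.085], [0, 0, 0, 0, 0, 0, 0.085], [0, 0, 0, 0, 0, 0, 0.085], [-0.02, 0, 0, 0, 0, 0, 0.085], [-0.04, 0, 0, 0, 0, 0, 0.085], [-0.04, 0, 0, 0, 0, 0, 0.085], [-0.02, 0, -0.015, 0, 0, 0, 0.085], [-0.01, 0, -0.03, 0, 0, 0, 0.0], [0, 0, -0.02, 0, 0, 0, 0.0], [0, 0, 0, 0, 0, 0, 0.0]]

```text
t: 11.57
tool_pos: [0.4888, 0.0309, 0.1733]
tool_rot: [1.434, 1.032, -1.416]
contact_force: [-0.2, 0.4, -0.2]
opening: 0.051
```

```bash
cat > look.py <<'E'
from h import *
import sys
go([.476,.0107,.09],-106.8)
a,M=shot('wrist',sys.argv[1]); marks('wrist',M,['transformer_center','tag_strip','fence_edge'])
b=np.array([.4423,-.1009]);y=np.radians(-106.8);B=np.array([[np.cos(y),np.sin(y)],[-np.sin(y),np.cos(y)]])
m=cut_out('wrist','transformer_center')[0]['mask']
p,i=fit('wrist',M,m,[.464,-.029,np.radians(-106.8)]); print(p,np.degrees(p[2]),i,'rel fence',B@(p[:2]-b)+[.05,0])
E
python3 look.py w4
```

```text
t 11.57 yaw -107.41 tcp [0.4888 0.0309 0.1733] x [ 0.0182 -0.0076 -0.9998] F [-0.2  0.4 -0.2] op 0.051 q [-0.09 -0.25  1.99 -0.01  1.38  0.22]
 shift mm [83.2 -7.8 23. ] turn [-0.61  0.11 -1.13] minrows 3.0
wrist transformer_center 0.93 [ 0.4648 -0.0279  0.0373]
wrist tag_strip 0.75 [ 0.473  -0.0015  0.0213]
wrist tag_strip 0.74 [0.5927 0.1464 0.0011]
[ 0.46562997 -0.0284101  -1.87360091] -107.34942483800651 0.9418000451836018 rel fence [-0.0261391   0.00138235]
```

```bash
python3 - <<'E'
from h import *
go([.4815,.0245,.058],-107)
E
```

```text
t 11.82 yaw -107.6 tcp [0.4867 0.0283 0.1705] x [ 0.0128 -0.0083 -0.9999] F [-0.4 -1.   1.7] op 0.0121 q [-0.09 -0.25  2.   -0.01  1.38  0.22]
 shift mm [112.4  -5.4   4.7] turn [-0.6   0.23 -0.84] minrows 3.0
```

Request:
arm_command:
  plan:
    - [[0.03, -0.003, -0.003, -0.3, 0.2, -0.8, 0], [0.03, -0.004, 0, -0.3, 0, -0.4, 0], [0.025, -0.003, 0, 0, 0, 0, 0], [0.015, -0.002, 0, 0, 0, 0, 0], [0, 0, 0, 0, 0, 0, 0]]

```text
t: 12.23
tool_pos: [0.4749, 0.0303, 0.0658]
tool_rot: [1.425, 1.055, -1.434]
contact_force: [-0.3, 0.5, -0.3]
opening: -0.0002
```

```bash
python3 - <<'E'
from h import *
go([.4775,.0112,.060],-107)
E
```

```text
t 12.23 yaw -107.34 tcp [0.4749 0.0303 0.0658] x [-6.9e-03  3.0e-04 -1.0e+00] F [-0.3  0.5 -0.3] op -0.0002 q [-0.09 -0.14  2.09 -0.    1.2   0.21]
 shift mm [ 5.8  8.2 17.4] turn [-0.34  0.1   0.39] minrows 1.0
```

Request:
arm_command:
  plan:
    - [[0.003, 0.004, 0.007, -0.3, 0.1, 0.4, 0], [0.002, 0.004, 0.005, 0, 0, 0, 0], [0.0, 0, 0.003, 0, 0, 0, 0], [0, 0, 0, 0, 0, 0, 0]]

```text
t: 12.57
tool_pos: [0.4781, 0.0099, 0.0607]
tool_rot: [1.426, 1.052, -1.427]
contact_force: [-1.5, -0.6, 0.1]
opening: -0.0002
```

```bash
python3 - <<'E'
from h import *
go([.4762,.0060,.060],-107)
E
```

```text
t 12.57 yaw -107.16 tcp [0.4781 0.0099 0.0607] x [-2.e-04 -8.e-04 -1.e+00] F [-1.5 -0.6  0.1] op -0.0002 q [-0.13 -0.13  2.09 -0.    1.18  0.17]
 shift mm [ 0.7 -0.6  4.3] turn [-0.16  0.05 -0.  ] minrows 1.0
```

Request:
arm_command:
  plan:
    - [[0, 0, 0.003, 0, 0, 0, 0], [-0.0005, 0, 0.003, 0, 0, 0, 0], [-0.002, 0, 0.003, 0, 0, 0, 0], [-0.002, 0, 0.003, 0, 0, 0, 0], [-0.002, 0, 0.003, 0, 0, 0, 0], [-0.002, 0, 0.003, 0, 0, 0, 0], [-0.0018, 0, 0.003, 0, 0, 0, 0], [-0.0015, 0, 0.003, 0, 0, 0, 0], [-0.0015, 0, 0.003, 0, 0, 0, 0]]

```text
t: 13.32
tool_pos: [0.4724, -0.0173, 0.0794]
tool_rot: [1.432, 1.049, -1.419]
contact_force: [0.4, 1.6, 0.6]
opening: -0.0007
```

```bash
python3 - <<'E'
from h import *
go([.4568+.0013,-.0530,.08],-107)
a,M=shot('scene','s5')
cv2.imwrite('pics/s5c.png',cv2.resize(a[150:270,190:320,::-1],None,fx=4,fy=4,interpolation=2))
E
```

```text
t 13.32 yaw -107.17 tcp [ 0.4724 -0.0173  0.0794] x [ 0.0078  0.0021 -1.    ] F [0.4 1.6 0.6] op -0.0007 q [-0.2  -0.18  2.1   0.    1.21  0.1 ]
 shift mm [-0.8 -3.1 38.3] turn [-0.17 -0.25 -0.39] minrows 1.0
```

View pics/s5c.png

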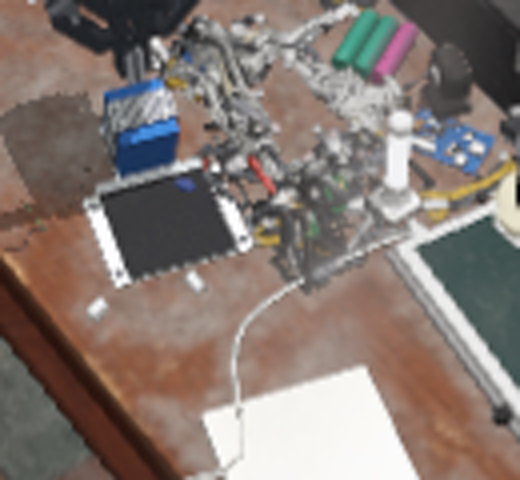

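Request:
arm_command:
  plan:
    - [[-0.001, -0.0005, 0.003, 0, 0, 0, 0], [-0.001, -0.0005, 0.003, 0, 0, 0, 0], [-0.0005, -0.0005, 0.003, 0, 0, 0, 0], [-0.0005, -0.0005, 0.003, 0, 0, 0, 0], [0, 0, 0.003, 0, 0, 0, 0], [0, 0, 0.003, 0, 0, 0, 0], [0, 0, 0.003, 0, 0, 0, 0]]

```text
t: 13.95
tool_pos: [0.4634, -0.0406, 0.0832]
tool_rot: [1.429, 1.046, -1.421]
contact_force: [0.3, -0.1, 0.5]
opening: -0.0003
```

```bash
python3 - <<'E'
from h import *
go([.4568+.0013,-.0530,.083],-107)
E
```

```text
t 13.95 yaw -107.16 tcp [ 0.4634 -0.0406  0.0832] x [ 0.0077 -0.002  -1.    ] F [ 0.3 -0.1  0.5] op -0.0003 q [-0.25 -0.2   2.11 -0.    1.22  0.05]
 shift mm [ 0.2 -1.4 13.4] turn [-0.16 -0.02 -0.45] minrows 1.0
```

Request:
arm_command:
  plan:
    - [[0, 0, 0.003, 0, 0, 0, 0], [0, 0, 0.003, 0, 0, 0, 0], [0, 0, 0.003, 0, 0, 0, 0], [0, 0, 0.003, 0, 0, 0, 0], [0, 0, 0.003, 0, 0, 0, 0], [0, 0, 0, 0, 0, 0, 0], [0, 0, 0, 0, 0, 0, 0]]

```text
t: 14.53
tool_pos: [0.4579, -0.0573, 0.0827]
tool_rot: [1.429, 1.046, -1.422]
contact_force: [0.2, 0.5, 0.4]
opening: -0.0002
```

```bash
python3 - <<'E'
from h import *
go([.4568+.0013,-.0530,.083],-107)
a,M=shot('scene','s6'); marks('scene',M,['transformer_center','tag_strip'])
E
```

```text
t 14.53 yaw -107.22 tcp [ 0.4579 -0.0573  0.0827] x [ 0.0068 -0.0022 -1.    ] F [0.2 0.5 0.4] op -0.0002 q [-0.29 -0.21  2.12 -0.    1.23  0.01]
 shift mm [-0.3 -1.1 -4.2] turn [-0.22  0.01 -0.41] minrows 1.0
scene transformer_center 0.68 [ 0.4671 -0.03    0.038 ]
scene tag_strip 0.72 [0.4747 0.0013 0.0196]
```

```bash
python3 - <<'E'
import cv2
a=cv2.imread('pics/s6.png');cv2.imwrite('pics/s6c.png',cv2.resize(a[130:250,170:300],None,fx=4,fy=4,interpolation=2))
E
```

```text
(no output)
```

View pics/s6c.png

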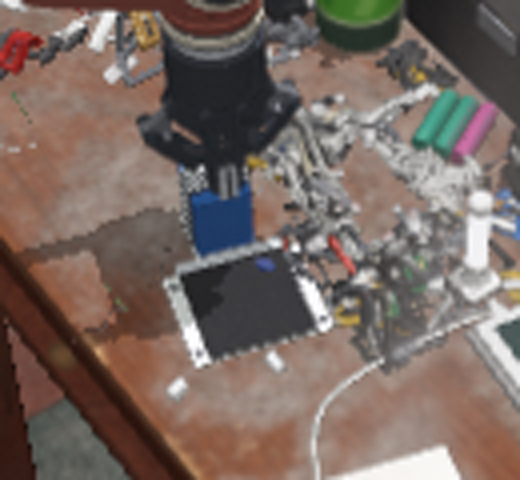

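Request:
arm_command:
  plan:
    - [[-0.035, 0, 0, 0, 0, 0, 0], [-0.03, 0, -0.01, 0, 0, 0, 0], [-0.02, 0, -0.03, 0, 0, 0, 0], [0, 0, -0.035, 0, 0, -0.4, 0], [0, 0, -0.03, 0, 0, 0, 0], [0, 0, 0, 0, 0, 0, 0]]

```text
t: 15.18
tool_pos: [0.4893, 0.0474, 0.1716]
tool_rot: [1.432, 1.052, -1.429]
contact_force: [-0.1, 0.0, 0.5]
opening: -0.0002
```

```bash
python3 look.py w5
```

```text
t 15.18 yaw -107.46 tcp [0.4893 0.0474 0.1716] x [-3.0e-04  2.9e-03 -1.0e+00] F [-0.1  0.   0.5] op -0.0002 q [-0.06 -0.23  1.98  0.    1.39  0.25]
 shift mm [81.5 -1.6 39.2] turn [-0.66 -0.15  0.06] minrows 3.0
wrist tag_strip 0.87 [0.4744 0.0022 0.0225]
[ 0.46898769 -0.01735565 -1.85070896] -106.03781238094145 0.15309946974800082 rel fence [-0.03769223  0.00140167]
```

```bash
cat > look.py <<'E'
from h import *
import sys
a,M=shot('wrist',sys.argv[1]); b=np.array([.4423,-.1009]);y=np.radians(-106.8);B=np.array([[np.cos(y),np.sin(y)],[-np.sin(y),np.cos(y)]])
for n in ('transformer_center','tag_strip'):
  for d in cut_out('wrist',n)[:2]:
    m=d['mask']
    p,i=fit('wrist',M,m,[.466,-.029,np.radians(-106.8)]); print(d['conf'],m.sum(),np.argwhere(m).min(0),np.argwhere(m).max(0),p.round(4),np.degrees(p[2]).round(2),i,'rel fence',B@(p[:2]-b)+[.05,0])
E
python3 look.py w5b
```

```text
0.83 824 [211 229] [234 276] [ 0.4658 -0.019  -2.012 ] -115.28 0.22354916962119797 rel fence [-0.03523821 -0.0011853 ]
0.74 726 [211 229] [234 276] [ 0.4715 -0.0157 -1.8455] -105.74 0.19705787535843355 rel fence [-0.03998062  0.00336843]
```

```bash
python3 - <<'E'
from h import *
go([.4812,.0270,.034],-107)
E
```

```text
t 15.58 yaw -107.79 tcp [0.4873 0.0429 0.1696] x [-0.0043  0.0011 -1.    ] F [ 0.2  0.4 -0.4] op 0.0004 q [-0.06 -0.23  1.98  0.    1.39  0.25]
 shift mm [135.6  -0.4  17. ] turn [-0.79  0.01  0.25] minrows 4.0
```

Request:
arm_command:
  plan:
    - [[0.035, 0, 0.002, -0.4, 0, 0.2, 0], [0.035, -0.002, 0.002, -0.3, 0, 0, 0], [0.03, -0.002, 0.002, 0, 0, 0, 0], [0.02, 0, 0.002, 0, 0, 0, 0], [0.008, 0, 0, 0, 0, 0, 0], [0, 0, 0, 0, 0, 0, 0]]

```text
t: 16.08
tool_pos: [0.4829, 0.0321, 0.0398]
tool_rot: [1.434, 1.044, -1.425]
contact_force: [-0.2, -0.0, -0.3]
opening: -0.0
```

```bash
python3 - <<'E'
from h import *
go([.4775,.0102,.036],-107)
E
```

```text
t 16.08 yaw -107.47 tcp [0.4829 0.0321 0.0398] x [ 6.7e-03 -7.0e-04 -1.0e+00] F [-0.2 -0.  -0.3] op -0.0 q [-0.09 -0.09  2.09 -0.    1.13  0.22]
 shift mm [ 3.8  1.4 22.5] turn [-0.47 -0.07 -0.38] minrows 1.0
```

Request:
arm_command:
  plan:
    - [[0.002, 0.001, 0.007, -0.5, 0, -0.4, 0], [0.002, 0, 0.007, 0, 0, 0, 0], [0, 0, 0.004, 0, 0, 0, 0], [0, 0, 0, 0, 0, 0, 0]]

```text
t: 16.42
tool_pos: [0.4801, 0.0127, 0.0385]
tool_rot: [1.428, 1.052, -1.422]
contact_force: [-0.5, 0.3, 0.7]
opening: 0.0
```

```bash
python3 - <<'E'
from h import *
go([.4762,.0060,.036],-107)
E
```

```text
t 16.42 yaw -107.06 tcp [0.4801 0.0127 0.0385] x [ 0.003   0.0011 -1.    ] F [-0.5  0.3  0.7] op 0.0 q [-0.13 -0.09  2.1   0.    1.13  0.17]
 shift mm [ 2.5 -1.7  7.5] turn [-0.06 -0.11 -0.15] minrows 1.0
```

Request:
arm_command:
  plan:
    - [[0.001, -0.001, 0.003, 0, 0, 0, 0], [0.0, -0.0007, 0.002, 0, 0, 0, 0], [0, 0, 0.001, 0, 0, 0, 0]]

```text
t: 16.67
tool_pos: [0.4785, 0.0067, 0.0403]
tool_rot: [1.431, 1.048, -1.418]
contact_force: [0.2, 0.9, -0.9]
opening: 0.0
```

```bash
python3 - <<'E'
from h import *
go([.4762,.0060,.036],-107)
E
```

```text
t 16.67 yaw -107.11 tcp [0.4785 0.0067 0.0403] x [ 8.4e-03  6.0e-04 -1.0e+00] F [ 0.2  0.9 -0.9] op 0.0 q [-0.14 -0.1   2.1   0.    1.13  0.15]
 shift mm [ 4.3 -2.1  1.3] turn [-0.11 -0.18 -0.45] minrows 1.0
```

Request:
arm_command:
  plan:
    - [[0.004, -0.002, 0.001, 0, 0, -0.4, 0], [0, 0, 0.001, 0, 0, 0, 0], [0, 0, 0.001, 0, 0, 0, 0]]

```text
t: 16.92
tool_pos: [0.4776, 0.0056, 0.0377]
tool_rot: [1.434, 1.053, -1.418]
contact_force: [2.3, 3.7, 0.7]
opening: 0.0
```

```bash
python3 - <<'E'
from h import *
go([.4762,.0060,.036],-107)
E
```

```text
t 16.92 yaw -107.14 tcp [0.4776 0.0056 0.0377] x [ 0.0067  0.0061 -1.    ] F [2.3 3.7 0.7] op 0.0 q [-0.15 -0.1   2.11  0.01  1.13  0.15]
 shift mm [ 1.7 -1.4  0.1] turn [-0.14 -0.44 -0.26] minrows 1.0
```

Request:
arm_command:
  plan:
    - [[0.001, -0.001, 0.0015, 0, 0, -0.2, 0], [0, 0, 0.0015, 0, 0, 0, 0]]

```text
t: 17.08
tool_pos: [0.4769, 0.0041, 0.0375]
tool_rot: [1.436, 1.057, -1.418]
contact_force: [1.1, 6.1, 3.7]
opening: 0.0001
```

```bash
python3 - <<'E'
from h import *
go([.4762,.0060,.036],-107)
E
```

```text
t 17.08 yaw -107.13 tcp [0.4769 0.0041 0.0375] x [ 0.0059  0.0095 -0.9999] F [1.1 6.1 3.7] op 0.0001 q [-0.15 -0.1   2.11  0.01  1.13  0.14]
 shift mm [ 1.5 -1.2 -1.6] turn [-0.13 -0.62 -0.16] minrows 1.0
```

Request:
arm_command:
  plan:
    - [[0, 0, -0.006, 0, -0.5, 0, 0], [-0.008, 0, -0.005, 0, 0, 0, 0], [-0.008, -0.001, 0, 0, 0, 0, 0], [-0.003, 0, 0, 0, 0, 0, 0], [0, 0, 0, 0, 0, 0, 0], [0, 0, 0, 0, 0, 0, 0]]

```text
t: 17.58
tool_pos: [0.4776, 0.0146, 0.0576]
tool_rot: [1.421, 1.051, -1.428]
contact_force: [0.6, 0.0, -0.7]
opening: 0.0001
```

```bash
python3 - <<'E'
from h import *
go([.4762,.0060,.056],-107)
a,M=shot('scene','s7'); marks('scene',M,['transformer_center','tag_strip'])
E
```

```text
t 17.58 yaw -107.03 tcp [0.4776 0.0146 0.0576] x [-0.0016 -0.0044 -1.    ] F [ 0.6  0.  -0.7] op 0.0001 q [-0.12 -0.12  2.09 -0.    1.18  0.18]
 shift mm [1.7 1.1 8.6] turn [-0.03  0.27  0.01] minrows 1.0
scene transformer_center 0.78 [ 0.4678 -0.0356  0.0384]
scene tag_strip 0.86 [ 0.4736 -0.0022  0.0245]
```

Request:
arm_command:
  plan:
    - [[0.001, 0, 0.004, 0, 0, 0, 0], [0, 0, 0.004, 0, 0, 0, 0], [0, 0, 0.003, 0, 0, 0, 0], [0, 0, 0.003, 0, 0, 0, 0], [0, 0, 0.003, 0, 0, 0, 0], [0, 0, 0.003, 0, 0, 0, 0], [0, -0.0005, 0.003, 0, 0, 0, 0], [0, -0.0005, 0.003, 0, 0, 0, 0]]

```text
t: 18.4
tool_pos: [0.4726, -0.0034, 0.061]
tool_rot: [1.448, 1.063, -1.416]
contact_force: [-0.3, 6.6, 4.9]
opening: 0.0
```

```bash
python3 - <<'E'
from h import *
go([.4568+.0035,-.0530+.0105,.068],-107)
E
```

```text
t 18.4 yaw -107.38 tcp [ 0.4726 -0.0034  0.061 ] x [ 0.0072  0.0208 -0.9998] F [-0.3  6.6  4.9] op 0.0 q [-0.18 -0.15  2.11  0.02  1.18  0.12]
 shift mm [-7.9 -0.  40.8] turn [-0.38 -1.26 -0.04] minrows 1.0
```

Request:
arm_command:
  plan:
    - [[-0.0015, 0, 0.004, 0, -0.6, 0, 0], [-0.0015, 0, 0.004, 0, -0.3, 0, 0], [-0.0015, 0, 0.004, 0, 0, 0, 0], [-0.0015, 0, 0.004, 0, 0, 0, 0], [-0.001, 0, 0.004, 0, 0, 0, 0]]

```text
t: 18.82
tool_pos: [0.4673, -0.0219, 0.0703]
tool_rot: [1.441, 1.057, -1.421]
contact_force: [0.4, 3.6, 3.4]
opening: 0.0002
```

```bash
python3 - <<'E'
from h import *
go([.4568+.0035,-.0530+.0105,.070],-107)
a,M=shot('scene','s8'); marks('scene',M,['transformer_center','tag_strip'])
E
```

```text
t 18.82 yaw -107.43 tcp [ 0.4673 -0.0219  0.0703] x [ 0.0052  0.012  -0.9999] F [0.4 3.6 3.4] op 0.0002 q [-0.21 -0.18  2.11  0.01  1.2   0.09]
 shift mm [ 0.  -0.5 21.7] turn [-0.43 -0.74 -0.08] minrows 1.0
scene transformer_center 0.78 [ 0.4616 -0.0475  0.043 ]
scene tag_strip 0.6 [ 0.4691 -0.0135  0.0442]
```

Request:
arm_command:
  plan:
    - [[-0.001, 0, 0.004, 0, -0.3, 0, 0], [-0.0008, 0, 0.004, 0, 0, 0, 0], [-0.0005, 0, 0.004, 0, 0, 0, 0], [0, 0, 0.004, 0, 0, 0, 0]]

```text
t: 19.3
tool_pos: [0.4621, -0.0391, 0.072]
tool_rot: [1.434, 1.051, -1.425]
contact_force: [0.1, -0.6, 0.9]
opening: 0.0
```

```bash
python3 - <<'E'
from h import *
go([.4568+.0025,-.0530+.006,.072],-107)
a,M=shot('scene','s9'); marks('scene',M,['transformer_center','tag_strip'])
E
```

```text
t 19.3 yaw -107.41 tcp [ 0.4621 -0.0391  0.072 ] x [ 0.0033  0.004  -1.    ] F [ 0.1 -0.6  0.9] op 0.0 q [-0.25 -0.19  2.12  0.    1.21  0.05]
 shift mm [-0.  -0.3  8.3] turn [-0.41 -0.27 -0.11] minrows 1.0
scene transformer_center 0.56 [ 0.458  -0.0588  0.0467]
scene tag_strip 0.65 [ 0.4695 -0.0225  0.0503]
```

Request:
arm_command:
  plan:
    - [[0, 0, 0.003, 0, 0, 0, 0], [0, 0, 0.003, 0, 0, 0, 0], [0, 0, 0.003, 0, 0, 0, 0], [0, 0, 0.003, 0, 0, 0, 0]]

```text
t: 19.78
tool_pos: [0.4569, -0.0509, 0.0702]
tool_rot: [1.433, 1.054, -1.428]
contact_force: [0.1, -0.4, -0.3]
opening: -0.0
```

```bash
python3 - <<'E'
from h import *
go([.4568+.0025,-.0530+.006,.072],-107)
a,M=shot('scene','s10'); marks('scene',M,['transformer_center','tag_strip'])
E
```

```text
t 19.78 yaw -107.42 tcp [ 0.4569 -0.0509  0.0702] x [ 1.0e-04  4.7e-03 -1.0e+00] F [ 0.1 -0.4 -0.3] op -0.0 q [-0.28 -0.19  2.13  0.    1.21  0.03]
 shift mm [-1.7  1.1 -4.5] turn [-0.42 -0.26  0.08] minrows 1.0
scene transformer_center 0.96 [ 0.4572 -0.0749  0.0382]
scene transformer_center 0.39 [ 0.6564  0.1662 -0.0022]
```

Request:
arm_command:
  plan:
    - [[-0.03, 0, 0, 0, 0, 0, 0], [-0.035, 0, 0, 0, -0.3, 0, 0.085], [-0.03, 0, -0.01, 0.4, 0, 0, 0.085], [-0.01, 0, -0.015, 0, 0, 0, 0.085], [0, 0, 0, 0, 0, 0, 0.085], [0, 0, 0, 0, 0, 0, 0.085], [0, 0, 0, 0, 0, 0, 0.085]]

```text
t: 20.52
tool_pos: [0.4632, -0.0264, 0.1778]
tool_rot: [1.433, 1.05, -1.44]
contact_force: [-0.2, 0.2, 0.3]
opening: 0.0724
```

```bash
python3 - <<'E'
from h import *
a,M=shot('wrist','w6'); marks('wrist',M,['transformer_center','tag_strip'])
b=np.array([.4423,-.1009]);y=np.radians(-106.8);B=np.array([[np.cos(y),np.sin(y)],[-np.sin(y),np.cos(y)]])
for d in cut_out('wrist','transformer_center')[:1]:
    m=d['mask']; p,i=fit('wrist',M,m,[.452,-.074,np.radians(-106.8)],lying=True,z0=.007); print(d['conf'],m.sum(),p.round(4),np.degrees(p[2]).round(2),i,'rel fence',B@(p[:2]-b)+[.05,0])
    go([p[0],p[1],.1],np.degrees(p[2]))
big=cv2.resize(a[:,:,::-1],None,fx=1.5,fy=1.5); cv2.imwrite('pics/w6b.png',big)
E
```

```text
wrist transformer_center 0.71 [ 0.4535 -0.0674  0.0347]
wrist tag_strip 0.91 [ 0.4576 -0.0529  0.0609]
0.93 3750 [ 0.454  -0.0683 -1.8519] -106.11 0.9345481119036649 rel fence [0.01542162 0.00178856]
t 20.72 yaw -107.94 tcp [ 0.4624 -0.0265  0.1766] x [-0.008   0.0018 -1.    ] F [-0.4 -0.1  0.5] op 0.0849 q [-0.22 -0.31  2.03  0.    1.42  0.09]
 shift mm [76.6  5.5 42.3] turn [-1.84  0.04  0.47] minrows 3.0
```

View pics/w6b.png

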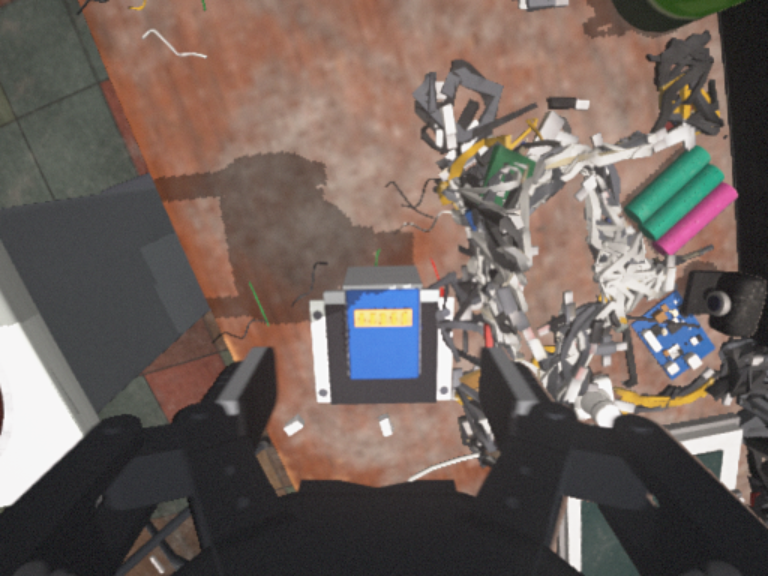

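Request:
arm_command:
  plan:
    - [[0.01, 0.003, 0.02, -1.0, 0, 0.4, 0.085], [0.01, 0.0025, 0.02, -0.8, 0, 0, 0.085], [0.03, 0, 0.002, 0, 0, 0, 0.085], [0.03, 0, 0, 0, 0, 0, 0.085], [0.01, 0, 0, 0, 0, 0, 0.085], [0, 0, 0, 0, 0, 0, 0.085]]

```text
t: 21.22
tool_pos: [0.453, -0.0712, 0.0809]
tool_rot: [1.412, 1.065, -1.417]
contact_force: [-0.2, 0.2, -0.4]
opening: 0.0848
```

```bash
python3 - <<'E'
from h import *
go([.454,-.0683,.013],-106.3)
E
```

```text
t 21.22 yaw -106.14 tcp [ 0.453  -0.0712  0.0809] x [-4.e-03  3.e-04 -1.e+00] F [-0.2  0.2 -0.4] op 0.0848 q [-0.32 -0.21  2.12 -0.    1.23 -0.04]
 shift mm [67.9  0.4 -3.1] turn [0.16 0.05 0.22] minrows 2.0
```

Request:
arm_command:
  plan:
    - [[0.02, 0, -0.002, 0, 0, 0.2, 0.085], [0.02, 0, -0.001, 0, 0, 0, 0.085], [0.015, -0.001, 0, 0, 0, 0, 0.085], [0.008, -0.001, 0, 0, 0, 0, 0.085], [0, 0, 0, 0, 0, 0, 0.085]]

```text
t: 21.63
tool_pos: [0.4539, -0.0683, 0.0192]
tool_rot: [1.414, 1.06, -1.412]
contact_force: [-0.1, -0.2, 0.4]
opening: 0.0854
```

```bash
python3 - <<'E'
from h import *
go([.454,-.0683,.013],-106.3)
E
```

```text
t 21.63 yaw -106.13 tcp [ 0.4539 -0.0683  0.0192] x [ 0.0021 -0.0015 -1.    ] F [-0.1 -0.2  0.4] op 0.0854 q [-0.31 -0.11  2.15 -0.    1.1  -0.03]
 shift mm [6.2 0.1 0. ] turn [ 0.17  0.05 -0.14] minrows 1.0
```

Request:
arm_command:
  plan:
    - [[0.0055, 0, 0, 0, 0, 0, 0.085], [0.0015, 0, 0, 0, 0, 0, 0.06], [0.0005, 0, 0, 0, 0, 0, 0.04], [0.0005, 0, 0, 0, 0, 0, 0.04], [0, 0, 0, 0, 0, 0, 0.04], [0, 0, 0, 0, 0, 0, 0.04], [0, 0, 0, 0, 0, 0, 0.04], [0, 0, 0, 0, 0, 0, 0.04], [0, 0, 0, 0, 0, 0, 0.04]]
  squeeze: 60

```text
t: 22.38
tool_pos: [0.4561, -0.0687, 0.0146]
tool_rot: [1.415, 1.057, -1.409]
contact_force: [-0.1, -0.1, -2.1]
opening: 0.0509
```

```bash
python3 - <<'E'
from h import *
go([.454,-.0683,.11],-106.3)
E
```

```text
t 22.38 yaw -106.1 tcp [ 0.4561 -0.0687  0.0146] x [ 0.006  -0.0027 -1.    ] F [-0.1 -0.1 -2.1] op 0.0509 q [-0.31 -0.1   2.15 -0.    1.08 -0.03]
 shift mm [-95.4  -1.5   0.3] turn [ 0.2   0.05 -0.37] minrows 3.0
```

Request:
arm_command:
  plan:
    - [[-0.02, -0.001, 0, 0, 0, -0.3, 0.04], [-0.035, 0, 0, 0, 0, 0, 0.04], [-0.035, 0, 0, 0, 0, 0, 0.04], [-0.02, 0, 0.01, 0, 0, 0, 0.04], [0, 0, 0, 0, 0, 0, 0.04]]

```text
t: 22.8
tool_pos: [0.4443, -0.0754, 0.1191]
tool_rot: [1.405, 1.08, -1.427]
contact_force: [1.6, -0.3, -6.4]
opening: 0.0511
```

```bash
python3 - <<'E'
from h import *
def rect(cam,M):
    for d in cut_out(cam,'tile_top')[:1]:
        P=[((-.065,.065),(-.065,.065),(0,.006))]
        p,i=fit(cam,M,d['mask'],[.403,-.3475,np.radians(-106.4)],pieces=P); print(cam,d['conf'],p.round(4),np.degrees(p[2]).round(2),i.round(3))
for c in('top','scene'):
    a,M=shot(c); marks(c,M,['tile_top']); rect(c,M)
go([.403,-.3475,.12],-106.3)
E
```

```text
top tile_top 0.68 [ 0.407  -0.3446  0.0077]
top 0.61 [ 0.4029 -0.3474 -1.8619] -106.68 0.965
scene tile_top 0.8 [ 0.4031 -0.3505  0.0035]
scene 0.62 [ 0.4029 -0.3515 -1.8702] -107.15 0.952
t 23.1 yaw -106.02 tcp [ 0.4408 -0.073   0.1128] x [-0.0296  0.0099 -0.9995] F [-0.   0.1 -7.8] op 0.0511 q [-0.33 -0.27  2.11 -0.    1.33 -0.05]
 shift mm [ -8.8  39.1 274.2] turn [ 0.28 -0.07  1.79] minrows 7.0
```

Request:
arm_command:
  plan:
    - [[-0.006, 0.003, 0.03, 0, 0, 0.8, 0.04], [-0.005, 0.004, 0.035, 0, 0, 0.6, 0.04], [-0.002, 0.005, 0.037, 0, 0, 0.4, 0.04], [0, 0.005, 0.037, 0, 0, 0, 0.04], [0, 0.005, 0.037, 0, 0, 0, 0.04], [0, 0.005, 0.035, 0, 0, 0, 0.04], [0, 0.005, 0.03, 0, 0, 0, 0.04], [0, 0.003, 0.02, 0, 0, 0, 0.04], [0, 0, 0, 0, 0, 0, 0.04], [0, 0, 0, 0, 0, 0, 0.04]]

```text
t: 23.93
tool_pos: [0.3951, -0.3372, 0.1053]
tool_rot: [1.411, 1.097, -1.416]
contact_force: [-0.1, 0.5, -8.0]
opening: 0.0513
```

```bash
python3 - <<'E'
from h import *
a,M=shot('wrist','w7'); marks('wrist',M,['tile_top'])
go([.403,-.349,.06],-106.7)
np.save('M7.npy',M)
for u,v in((256,60),): print(onz('wrist',M,u,v,.006))
h=cv2.cvtColor(a,cv2.COLOR_RGB2HSV); w=((h[...,1]<40)&(h[...,2]>190)).astype(np.uint8)
n,l,st,_=cv2.connectedComponentsWithStats(w); print(sorted(st.tolist(),key=lambda s:-s[4])[:4])
E
```

```text
t 24.03 yaw -105.53 tcp [ 0.3953 -0.3362  0.1054] x [-0.0191  0.0199 -0.9996] F [ 0.9  0.7 -7.7] op 0.0508 q [-0.85 -0.07  1.95 -0.    1.29 -0.58]
 shift mm [44.9 11.9 10.9] turn [ 1.18 -0.79  1.37] minrows 2.0
[ 0.42594095 -0.23310177  0.006     ]
[[0, 0, 512, 384, 184029], [239, 128, 106, 117, 5936], [434, 12, 78, 246, 4772], [193, 13, 144, 162, 1182]]
```

View pics/w7.png

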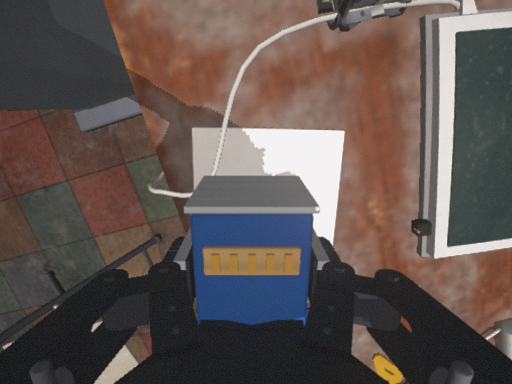

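```bash
python3 - <<'E'
from h import *
M=np.load('M7.npy'); A=onz('wrist',M,193,128,.006)[:2];B=onz('wrist',M,344.5,130.5,.006)[:2]
d=B-A; print(A,B,np.linalg.norm(d)); d/=np.linalg.norm(d); x=np.array([d[1],-d[0]]); c=(A+B)/2+.065*x; print(x,c,np.degrees(np.arctan2(x[1],x[0])))
E
```

```text
[ 0.3599762 -0.2707144] [ 0.48348599 -0.30682533] 0.12868048295919346
[-0.28062474 -0.95981756] [ 0.40349049 -0.35115801] -106.29749444463882
```

Request:
arm_command:
  plan:
    - [[0.015, 0.004, 0.005, 0.5, -0.4, 0.8, 0.04], [0.015, 0.004, 0.005, 0.5, -0.4, 0.5, 0.04], [0.01, 0.003, 0.002, 0, 0, 0, 0.04], [0, 0, 0, 0, 0, 0, 0.04]]

```text
t: 24.37
tool_pos: [0.4039, -0.346, 0.0629]
tool_rot: [1.416, 1.064, -1.415]
contact_force: [-0.3, 0.6, -7.0]
opening: 0.0508
```

```bash
python3 - <<'E'
from h import *
go([.4032,-.350,.025],-106.5)
E
```

```text
t 24.37 yaw -106.24 tcp [ 0.4039 -0.346   0.0629] x [-6.0e-04  2.1e-03 -1.0e+00] F [-0.3  0.6 -7. ] op 0.0508 q [-0.85  0.    1.96  0.    1.18 -0.57]
 shift mm [37.9  0.5  4.1] turn [ 0.26 -0.1   0.07] minrows 1.0
```

Request:
arm_command:
  plan:
    - [[0.012, 0, 0.002, 0.2, -0.1, 0, 0.04], [0.012, 0, 0.001, 0, 0, 0, 0.04], [0.01, 0, 0, 0, 0, 0, 0.04], [0, 0, 0, 0, 0, 0, 0.04]]

```text
t: 24.7
tool_pos: [0.4038, -0.3468, 0.0262]
tool_rot: [1.415, 1.064, -1.416]
contact_force: [-1.3, 0.3, -8.7]
opening: 0.0507
```

```bash
python3 - <<'E'
from h import *
go([.4032,-.350,.0136],-106.5)
E
```

```text
t 24.7 yaw -106.24 tcp [ 0.4038 -0.3468  0.0262] x [-0.0016  0.0015 -1.    ] F [-1.3  0.3 -8.7] op 0.0507 q [-0.85  0.06  1.98 -0.    1.11 -0.57]
 shift mm [12.6  0.3  3.3] turn [ 0.26 -0.06  0.11] minrows 1.0
```

Request:
arm_command:
  plan:
    - [[0.005, 0, 0.0035, 0.2, 0, 0, 0.04], [0.004, 0, 0.001, 0, 0, 0, 0.04], [0.002, 0, 0, 0, 0, 0, 0.04], [0, 0, 0, 0, 0, 0, 0.04]]

```text
t: 25.03
tool_pos: [0.4024, -0.3516, 0.0139]
tool_rot: [1.418, 1.062, -1.419]
contact_force: [-0.5, 0.8, -7.8]
opening: 0.0511
```

```bash
python3 - <<'E'
from h import *
go([.4032,-.350,.0136],-106.5)
E
```

```text
t 25.03 yaw -106.46 tcp [ 0.4024 -0.3516  0.0139] x [-0.0019  0.0019 -1.    ] F [-0.5  0.8 -7.8] op 0.0511 q [-0.86  0.08  1.97 -0.    1.09 -0.57]
 shift mm [ 0.3  0.3 -1.7] turn [ 0.04 -0.07  0.14] minrows 1.0
```

Still hanging (−7.8 N); creep down until the load comes off.

Request:
arm_command:
  plan:
    - [[0.001, 0, -0.0012, 0, 0, 0, 0.04], [0.001, 0, 0, 0, 0, 0, 0.04], [0.001, 0, 0, 0, 0, 0, 0.04]]

```text
t: 25.28
tool_pos: [0.4037, -0.3522, 0.0136]
tool_rot: [1.417, 1.059, -1.419]
contact_force: [-2.6, 1.4, -1.3]
opening: 0.0513
```

```bash
python3 - <<'E'
from h import *
go([.4032,-.350,.0136],-106.5)
E
```

```text
t 25.28 yaw -106.47 tcp [ 0.4037 -0.3522  0.0136] x [-6.e-04 -1.e-03 -1.e+00] F [-2.6  1.4 -1.3] op 0.0513 q [-0.86  0.08  1.97 -0.    1.08 -0.57]
 shift mm [ 0.  -1.1 -2. ] turn [0.03 0.06 0.01] minrows 1.0
```

Request:
arm_command:
  plan:
    - [[0.0006, 0, 0, 0, 0, 0, 0.04], [0, 0, 0, 0, 0, 0, 0.06], [0, 0, 0, 0, 0, 0, 0.085], [0, 0, 0, 0, 0, 0, 0.085], [0, 0, 0, 0, 0, 0, 0.085], [0, 0, 0, 0, 0, 0, 0.085], [0, 0, 0, 0, 0, 0, 0.085], [-0.02, 0, 0, 0, 0, 0, 0.085], [-0.035, 0, 0, 0, 0, 0, 0.085], [-0.035, 0, 0, 0, 0, 0, 0.085], [-0.035, 0, -0.01, 0, 0, 0, 0.085], [-0.02, 0, -0.03, 0, 0, 0, 0.085], [0, 0, -0.02, 0, 0, 0, 0.085], [0, 0, 0, 0, 0, 0, 0.085], [0, 0, 0, 0, 0, 0, 0.085]]

```text
t: 26.53
tool_pos: [0.4251, -0.2969, 0.1729]
tool_rot: [1.418, 1.039, -1.413]
contact_force: [-1.5, -0.2, 0.2]
opening: 0.0854
```

```bash
python3 - <<'E'
from h import *
go([.4032,-.350,.2],-106.5)
a,M=shot('wrist','w8'); marks('wrist',M,['transformer_center','tag_strip','tile_top'])
for d in cut_out('wrist','transformer_center')[:1]:
    p,i=fit('wrist',M,d['mask'],[.403,-.352,np.radians(-106.5)],lying=True,z0=.006); print(d['conf'],p.round(4),np.degrees(p[2]).round(2),i)
cv2.imwrite('pics/w8b.png',a[:,:,::-1])
s,M=shot('scene'); marks('scene',M,['transformer_center','tag_strip','meter','spool','driver'])
E
```

```text
t 26.53 yaw -106.6 tcp [ 0.4251 -0.2969  0.1729] x [ 0.0131 -0.0128 -0.9998] F [-1.5 -0.2  0.2] op 0.0854 q [-0.75 -0.17  1.93 -0.    1.37 -0.46]
 shift mm [-26.7  -5.4  57.4] turn [-0.09  0.49 -0.93] minrows 2.0
wrist transformer_center 0.87 [ 0.403  -0.3519  0.0321]
wrist tag_strip 0.67 [ 0.4064 -0.3364  0.0581]
0.82 [ 0.4049 -0.3515 -1.85  ] -106.0 0.933364183248496
scene transformer_center 0.78 [ 0.4075 -0.3563  0.0318]
scene tag_strip 0.86 [ 0.412  -0.3394  0.0576]
scene driver 0.53 [ 0.4407 -0.478  -0.0024]
```

```bash
python3 - <<'E'
from h import *
s,M=shot('top'); marks('top',M,['transformer_center','tag_strip','meter','spool','driver'])
print(finish_job())
E
```

```text
top tag_strip 0.65 [ 0.5968  0.1505 -0.0033]
top meter 0.82 [0.6549 0.1704 0.0048]
top spool 0.81 [ 0.5975  0.1503 -0.0031]
top driver 0.76 [ 0.4419 -0.4798  0.0034]
the job is handed in; nothing more can be done
None
```

The transformer now lies tag strip up on the white tile. I stood it against the steel fence, let go, and tipped it over onto the rubber pad. Then I gripped it as it lay and set it down under contact. The job was handed in at about 27 s.

- **Standing it up:** the approach force and the image fit agreed that it was against the fence. It was about 1 mm off mid-way and within about 0.5° of square.
- **First push failed:** the fingers rose too high and slid over the top, and the transformer dropped back upright. I pushed it back flush with the fence until the force rose to about 6 N. I then pushed again along a lower path, and it tipped onto the pad by itself, with its centre about 15 mm past the fence edge.
- **Final position:** the last wrist-camera fit put its centre at (0.405, −0.352) m, about 2 mm from my estimate of the tile's centre, and square to the tile within 1°. The tag strip was 58 mm up, so it faces upward. The scene camera's estimate was about 8 mm from the tile centre.
- **Other items:** the top camera found the multimeter, the spool and the screwdriver within 3 mm of where they started, which is within its error.

Some last checks did not come through:
- The top camera did not find the transformer.
- The scene camera did not find the multimeter or the spool.
- The picture limit stopped me viewing the final image, so the end state rests on measurements alone.

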